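# Find the full tin in the ingredient case

## Robot

A 6-joint arm with a two-finger parallel gripper is mounted at the origin on the work surface. World frame = base frame: x ahead of the robot, y to its left, z up, the work surface at z = 0. Lengths are in m, angles in rad, forces in N, time in s.
With the tool pointing down it reaches from about 0.35 to 0.775 m from the base axis. Payload 7.3 kg.
Tool frame: the origin (TCP) lies at the centre of the arm's flange, where the gripper is bolted on; the fingertips stand 178 mm ahead of it and the grasp point (between the pads) lies 159 mm ahead of it (tip_extent is the distance from the TCP to the fingertips, in m); z points along the fingers, y is the line along which they close (so a half turn about z gives the same grasp; the last joint's range is limited). The gripper opens to 92 mm and grips with 3 to 60 N. Pads are 19 mm wide; open, the fingers measure 130 mm over their backs; the gripper's body (75 mm by 190 mm) begins 47 mm behind the grasp point.
Start: joints at [1.023, 0.342, 1.524, -0, 1.275, -0.146], TCP at [0.205, 0.483, 0.405] pointing down, gripper open.
Joint ranges: [-2.53, 2.53], [-0.77, 2.02], [0.04, 2.7], [-1, 4.14], [0.28, 2.66], [-3.11, 3.11]. Speed limits (rad/s): [2.57, 2.57, 3.14, 3.14, 3.14, 3.14].

## Interface

Orientations are given as [roll, pitch, yaw] about the fixed x, y, z axes, in that order (R = Rz(yaw) Ry(pitch) Rx(roll)).
In Python, from cell import * gives the robot as it stands.
- The arm moves only by the tool arm_command, never from a script. Its arguments are lists of equal length, an entry for each row: "xyz": the shift along the world's x, y, z in mm, a list of three; "spin": the turn about the world's z in degrees. In form: {"xyz": [[tx, ty, tz], ...], "spin": [spin, ...]}. A call has 1 to 20 rows; each row shifts and turns the commanded pose from where the row before left it; what a row does not reach is not made up. A row lasts 1/10 s, in which the tool goes at most 50 mm and 8.59 degrees, less where a joint would pass 70% of its speed; a pose out of reach is approached as far as the arm can. A call with a gripper value outside its range is refused whole. "jaw" is the opening, from -1 (shut) to 1 (fully open), set as the call begins (left out, the last holds). The fingers move at their own pace and stop on an object; "squeeze" is the grip in N (left out, the last holds). Time passes only in rows, so rows that do not move let the fingers close. It gives the time, the measured TCP pose, the force, the opening and the grip force at its end, in the units of the state.
- observe(): the state, without advancing time (a new reading comes with each control period).
- read_camera(name): name is "scene" or "top" or "wrist"; returns a dict with "img" (384x512x3 uint8, red, green, blue), "depth" (384x512 float32, m along the optical axis (not along the pixel's ray), 0 where there is no reading), "fx", "fy", "cx", "cy" (pixels), "dist_coeffs" ([k1, k2, p1, p2, k3] as OpenCV has them; the pictures are not rectified), "world_from_camera" (4x4, takes a point from camera to world coordinates). Camera axes: x right, y up, looking along -z (the intrinsics and any distortion apply to the point x, -y, -z); pixel columns grow to the right and rows downward; lengths in m; the calibration is good to about 2 mm. A picture is of the moment at which its call begins.
- hand_in(): hands the job in; it is judged then, once.
The state is a dict: "time": time; "qpos": joint angles; "qvel": joint speeds; "joint_efforts": joint torques, N m; "tool_pos": TCP position; "tool_rot": TCP orientation; "contact_force": force on the tool from outside, world axes, zero at the start; "torque": the same for the moment, N m; "opening": finger opening in m; "grip_force": force on a finger pad.
Only numpy, scipy, OpenCV 4.12 (cv2) and the standard library are available. Lean on these libraries where they do the work, as an engineer would, in place of code of your own. Each camera call takes 0.05 s, during which the arm holds its last target. There are 200 camera calls.

## Task

Slide the clear cover of the ingredient case fully open along its track and leave it open. Then pick up the three identical closed tins one after the other, beginning with the one nearest the parked cover and working away from it, lifting each a few centimetres clear of the case floor to feel its weight and setting the lighter ones back upright in the same bay without dropping them. Finish while still holding the heaviest tin up, upright and still in the gripper, its bottom at least 10 cm above the case's rim, and leave the jars, bottle, can, mug and bowl where they stand.

Things in the scene. Friction and masses are not known exactly. Their poses are not given: they have to be found in the camera images.
- case: fixed open-topped steel case, 210 mm (x) x 720 mm (y), rim 105 mm high, walls 5 mm, inner floor 6 mm above the counter. Origin: centre of its underside; at yaw 0 its x points away from the robot, y to the robot's left. A cross wall at y = 0 parts it into the tin bay (y < 0, 350 x 200 mm inside) and the parking bay (y > 0), over which the open cover lies
- cover (a joint): clear cover with metal ends sliding on the case's rim along the case's +y: 0 = shut over the tin bay, 0.34 (m) = fully open, at its stop over the parking bay. It starts 0 to 0.04 open, needs about 2 to 4 N to slide and stays where it is left. It is 206 x 355 mm, its top 113 mm above the counter
- cover_handle (a point): centre of the bar of the cover's bridge handle: a round steel bar 12 mm thick, 100 mm long across the case (along the case's x), 155 mm above the counter, on a leg at each end, 36 mm free under it down to the cover. At the cover's middle; it moves with the cover
- tin_1: closed square tin of plain metal, 56 x 56 mm, 95 mm tall plus a 2 mm disc on the lid, like the other two outside; one of the three is at least 300 g heavier than the others (all 0.18 to 0.8 kg); the packing inside shifts 2 mm. Origin: centre of its underside, z up, x and y square to its sides. On the floor of the tin bay, nearest the parking bay, 35 mm or more from any neighbour
- tin_2: closed square tin of plain metal, 56 x 56 mm, 95 mm tall plus a 2 mm disc on the lid, like the other two outside; one of the three is at least 300 g heavier than the others (all 0.18 to 0.8 kg); the packing inside shifts 2 mm. Origin: centre of its underside, z up, x and y square to its sides. On the floor of the tin bay, the middle of the row along the case
- tin_3: closed square tin of plain metal, 56 x 56 mm, 95 mm tall plus a 2 mm disc on the lid, like the other two outside; one of the three is at least 300 g heavier than the others (all 0.18 to 0.8 kg); the packing inside shifts 2 mm. Origin: centre of its underside, z up, x and y square to its sides. On the floor of the tin bay, farthest from the parking bay
- spice_jar: small jar, 36 mm across, 55 mm tall, in the tin bay by the far wall between the second and the third tin; origin under its centre. To be left alone
- paste_jar: jar, 56 mm across, 70 mm tall, in the parking bay under the open cover; origin under its centre. To be left alone
- sauce_bottle: sauce bottle, 66 mm across, 220 mm tall, on the counter beyond the case; origin under its centre. To be left alone
- pickle_jar: jar, 76 mm across, 120 mm tall, on the counter beyond the case; origin under its centre. To be left alone
- food_can: can, 74 mm across, 100 mm tall, on the counter left of the robot; origin under its centre. To be left alone
- mug: mug, 80 mm across, 90 mm tall, on the counter right of the case; origin under its centre. To be left alone
- bowl: steel bowl, 130 mm across, 50 mm tall, on the counter right of the robot; origin under its centre. To be left alone

How it is judged:
By the outcome, as a careful person would: the job done as asked, in the order asked, and still so for the second after the job is handed in, while the arm keeps its last pose, push and grip.
It also fails if it takes over 72 s, if anything falls off the work surface, if the arm or the gripper's body presses on something with over 40 N, if the wrist force passes 120 N, or if a joint passes its speed limit or range.

## Working session

There is one attempt and no reset: what is moved stays moved. The work goes in short steps, Python scripts to look and compute and a tool call to move; the robot and the scene stay as the last step left them, time stands still between calls to the robot, and variables do not carry over. Pictures are saved under pics/ and viewed, at most 10 in all, crops included, and the job is handed in when it is done.

Besides the shell and the picture viewer there is one more tool, called after "Emit:" as name(argument=value, ...), one argument or row to a line, values as JSON. arm_command: Moves the arm, as the interface text tells. Its arguments: {"type":"object","properties":{"xyz":{"type":"array","items":{"type":"array","items":{"type":"number"}}},"spin":{"type":"array","items":{"type":"number"}},"jaw":{"type":"number"},"squeeze":{"type":"number"}},"required":["xyz","spin"]}

```bash
mkdir -p pics; cat > h.py <<'E'
from cell import *
import numpy as np, cv2
def K(c): return np.array([[c["fx"],0,c["cx"]],[0,c["fy"],c["cy"]],[0,0,1.]])
def ray(c,uv):
    p=cv2.undistortPoints(np.array(uv,float).reshape(-1,1,2),K(c),np.array(c["dist_coeffs"],float))[:,0]
    T=np.array(c["world_from_camera"]); d=np.c_[p[:,0],-p[:,1],-np.ones(len(p))]@T[:3,:3].T
    return T[:3,3],d
def onplane(c,uv,z):
    o,d=ray(c,uv); return o+d*((z-o[2])/d[:,2])[:,None]
def bydepth(c,uv):
    o,d=ray(c,uv); uv=np.array(uv).reshape(-1,2).astype(int); return o+d*c["depth"][uv[:,1],uv[:,0]][:,None]
def save(c,n): cv2.imwrite("pics/"+n+".png",c["img"][:,:,::-1])
E
python3 - <<'E'
from h import *
import pickle
s=observe(); print({k:np.round(v,3).tolist() for k,v in s.items()})
a=read_camera("top"); b=read_camera("scene")
pickle.dump((a,b),open("c0.pkl","wb"))
cv2.imwrite("pics/a.png",a["img"][:,:,::-1]);cv2.imwrite("pics/b.png",b["img"][:,:,::-1])
for c in(a,b): print(np.round(c["world_from_camera"],3),c["fx"])
E
```

```text
{'time': 0.0, 'qpos': [1.023, 0.343, 1.525, 0.0, 1.275, -0.146], 'qvel': [0.001, 0.0, 0.001, 0.0, -0.001, -0.001], 'joint_efforts': [0.002, -43.125, -24.423, 0.072, 0.056, -0.0], 'tool_pos': [0.205, 0.483, 0.404], 'tool_rot': [-3.14, -0.0, 2.74], 'contact_force': [-0.027, -0.101, 0.352], 'torque': [-0.027, -0.008, -0.007], 'grip_force': 0.0, 'opening': 0.092}
[[ 0.03   0.994 -0.108  0.319]
 [-1.     0.03  -0.006 -0.116]
 [-0.003  0.108  0.994  1.72 ]
 [ 0.     0.     0.     1.   ]] 498.16827899091027
[[ 0.887 -0.311  0.341  0.955]
 [ 0.461  0.624 -0.631 -0.897]
 [-0.016  0.717  0.697  0.987]
 [ 0.     0.     0.     1.   ]] 441.67804568772647
```

View pics/a.png

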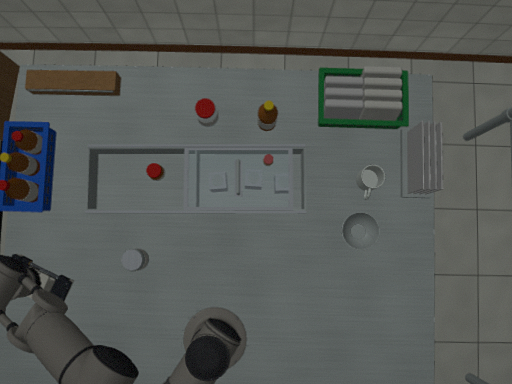

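View pics/b.png

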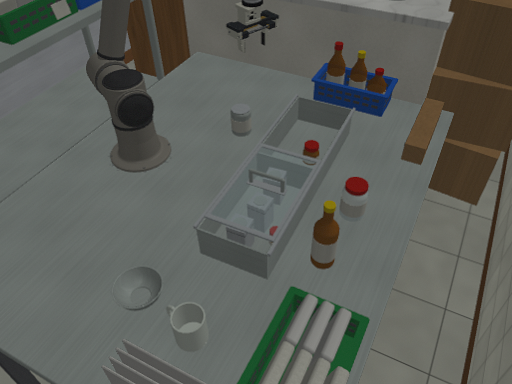

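The top view shows the case from (88,148) to (308,213), the handle bar near (238,177) and the tins near (219,181), (254,179) and (281,182). I'll enlarge that area to measure.

```bash
python3 - <<'E'
from h import *
import pickle
a,b=pickle.load(open("c0.pkl","rb"))
im=a["img"][140:222,80:320,::-1]
im=cv2.convertScaleAbs(cv2.resize(im,None,fx=3.3333,fy=3.3333,interpolation=cv2.INTER_CUBIC),alpha=1.6,beta=-60)
cv2.imwrite("pics/c.png",im)
d=a["depth"];
uv=[(90,150),(90,211),(305,150),(305,211),(238,168),(238,177),(238,186),(219,181),(254,179),(281,182)]
print(np.round(bydepth(a,uv),3))
print(np.round(onplane(a,uv,.105),3))
E
```

```text
[[ 0.617  0.432  0.104]
 [ 0.414  0.415  0.114]
 [ 0.657 -0.291  0.003]
 [ 0.435 -0.284  0.111]
 [ 0.562 -0.064  0.16 ]
 [ 0.533 -0.065  0.156]
 [ 0.505 -0.066  0.158]
 [ 0.523 -0.003  0.12 ]
 [ 0.534 -0.116  0.114]
 [ 0.527 -0.204  0.111]]
[[ 0.617  0.431  0.105]
 [ 0.414  0.418  0.105]
 [ 0.637 -0.281  0.105]
 [ 0.436 -0.284  0.105]
 [ 0.57  -0.062  0.105]
 [ 0.54  -0.063  0.105]
 [ 0.511 -0.064  0.105]
 [ 0.525 -0.001  0.105]
 [ 0.535 -0.116  0.105]
 [ 0.528 -0.204  0.105]]
```

View pics/c.png

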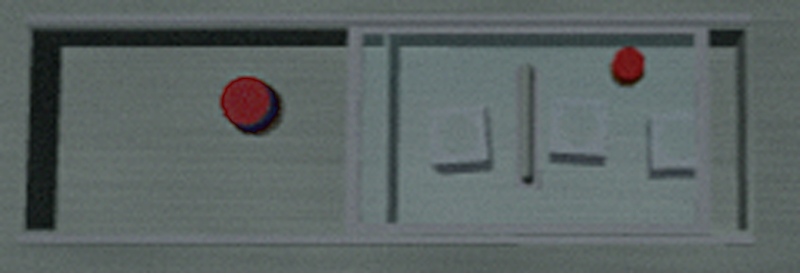

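```bash
python3 - <<'E'
from h import *
import pickle
a,b=pickle.load(open("c0.pkl","rb"))
f=lambda l:np.array(l,float)/3.3333+[79.65,139.65]
print(np.round(onplane(a,f([(25,18),(750,20),(750,240),(20,238)]),.105),4))
# handle bar by depth: points higher than .14
v,u=np.mgrid[160:200,225:252]; P=bydepth(a,np.c_[u.ravel(),v.ravel()])
m=(P[:,2]>.145)&(P[:,2]<.175);Q=P[m];print(m.sum(),Q.mean(0),Q.min(0),Q.max(0)); print(np.polyfit(Q[:,0],Q[:,1],1))
uv=np.c_[u.ravel(),v.ravel()][m];R=onplane(a,uv,.159);print(R.mean(0),(R.min(0)+R.max(0))/2,np.polyfit(R[:,0],R[:,1],1))
print(np.round(onplane(b,[(250,173),(283,190)],.159),3))
E
```

```text
[[ 0.633   0.4421  0.105 ]
 [ 0.6512 -0.2793  0.105 ]
 [ 0.4334 -0.2832  0.105 ]
 [ 0.4135  0.4323  0.105 ]]
120 [ 0.53706569 -0.06251541  0.15954406] [ 0.48017176 -0.06936222  0.14680764] [ 0.58716898 -0.05695333  0.17016564]
[ 0.01519928 -0.07067842]
[ 0.53714623 -0.06249391  0.159     ] [ 0.53318709 -0.06318545  0.159     ] [ 0.01598468 -0.07108002]
[[ 0.493 -0.08   0.159]
 [ 0.606 -0.102  0.159]]
```

Emit:
arm_command(
  xyz=[
    [18,-30,0],
    [18,-30,0],
    [18,-30,0],
    [18,-30,0],
    [18,-30,0],
    [18,-30,0],
    [18,-30,0],
    [18,-30,0],
    [18,-30,0],
    [18,-30,0],
    [18,-30,0],
    [18,-30,0],
    [18,-30,0],
    [18,-30,0],
    [18,-30,0],
    [18,-30,0],
    [18,-30,0],
    [24,-6,0],
  ],
  spin=[1.4,1.4,1.4,1.4,1.4,1.4,1.4,1.4,1.4,1.4,1.4,1.4,1.4,1.4,1.4,1.4,1.4,0.7],
  jaw=1,
  squeeze=30,
)

```text
time: 1.9
tool_pos: [0.5356, -0.0356, 0.4044]
tool_rot: [-3.141, -0.001, -3.118]
contact_force: [0.1, 0.2, 0.3]
opening: 0.0921
grip_force: 0.0
```

Emit:
arm_command(
  xyz=[
    [0,-15,0],
    [0,-14,0],
    [0,0,-20],
    [0,0,-25],
    [0,0,-25],
    [0,0,-20],
    [0,0,0],
  ],
  spin=[0,0,0,0,0,0,0],
)

```text
time: 2.6
tool_pos: [0.5337, -0.0617, 0.3123]
tool_rot: [3.14, -0.006, -3.116]
contact_force: [-0.1, -0.8, 0.2]
opening: 0.0918
grip_force: 0.0
```

Emit:
arm_command(
  xyz=[
    [0,0,0],
    [0,0,0],
    [0,0,0],
    [0,0,0],
    [0,0,0],
    [0,0,0],
    [0,0,0],
    [0,0,0],
  ],
  spin=[0,0,0,0,0,0,0,0],
  jaw=-1,
)

```text
time: 3.4
tool_pos: [0.5353, -0.0618, 0.3147]
tool_rot: [3.141, -0.0, -3.116]
contact_force: [-0.0, -0.2, -0.1]
opening: 0.0323
grip_force: 0.0
```

Emit:
arm_command(
  xyz=[
    [0,0,0],
    [0,0,0],
    [0,0,0],
    [0,0,0],
    [0,0,0],
  ],
  spin=[0,0,0,0,0],
)

```text
time: 3.9
tool_pos: [0.5353, -0.0619, 0.3147]
tool_rot: [-3.141, -0.0, -3.116]
contact_force: [-0.0, -2.0, 0.0]
opening: 0.0109
grip_force: 30.0
```

Emit:
arm_command(
  xyz=[
    [0,10,0],
    [-0.5,20,0],
    [-0.5,20,0],
    [-0.5,20,0],
    [-0.6,20,0],
    [-0.5,20,0],
    [-0.5,20,0],
    [-0.6,20,0],
    [-0.5,20,0],
    [-0.5,20,0],
    [-0.6,20,0],
    [-0.5,20,0],
    [-0.5,20,0],
    [-0.6,20,0],
    [0,10,0],
    [0,0,0],
  ],
  spin=[0,0,0,0,0,0,0,0,0,0,0,0,0,0,0,0],
)

```text
time: 5.5
tool_pos: [0.5277, 0.2197, 0.3147]
tool_rot: [3.14, -0.001, -3.114]
contact_force: [-3.2, 1.9, 2.2]
opening: 0.011
grip_force: 30.0
```

Sliding well; I'll approach the stop in small steps.

Emit:
arm_command(
  xyz=[
    [-0.3,10,0],
    [-0.2,8,0],
    [-0.2,6,0],
    [0,2,0],
    [0,0,0],
  ],
  spin=[0,0,0,0,0],
)

```text
time: 6.0
tool_pos: [0.5279, 0.2376, 0.3145]
tool_rot: [-3.126, -0.005, -3.117]
contact_force: [-5.6, -35.8, 9.8]
opening: 0.0108
grip_force: 30.0
```

Emit:
arm_command(
  xyz=[
    [0,-4,0],
    [0,-3,0],
    [0,0,0],
  ],
  spin=[0,0,0],
)

```text
time: 6.3
tool_pos: [0.5275, 0.2351, 0.3146]
tool_rot: [-3.139, -0.002, -3.117]
contact_force: [-4.0, -6.8, 2.6]
opening: 0.0108
grip_force: 30.0
```

Emit:
arm_command(
  xyz=[
    [0,1,0],
    [0,0,0],
    [0,0,0],
    [0,0,0],
    [0,0,0],
    [0,0,20],
    [0,0,30],
    [0,0,30],
    [0,0,20],
    [0,0,0],
    [0,0,0],
  ],
  spin=[0,0,0,0,0,0,0,0,0,0,0],
  jaw=1,
)

```text
time: 7.4
tool_pos: [0.5275, 0.2382, 0.4144]
tool_rot: [3.141, 0.0, -3.116]
contact_force: [-0.7, -0.2, -0.6]
opening: 0.0908
grip_force: 0.0
```

```bash
python3 - <<'E'
from h import *
import pickle
a=read_camera("top"); pickle.dump(a,open("c1.pkl","wb"))
im=a["img"][140:222,80:320,::-1]
cv2.imwrite("pics/d.png",cv2.convertScaleAbs(cv2.resize(im,None,fx=3.3333,fy=3.3333,interpolation=cv2.INTER_CUBIC),alpha=1.6,beta=-60))
print(observe()["contact_force"],observe()["tool_pos"])
E
```

```text
[ 0.25038498  0.36320283 -1.11199541] [0.52748755 0.23817309 0.41359216]
```

View pics/d.png

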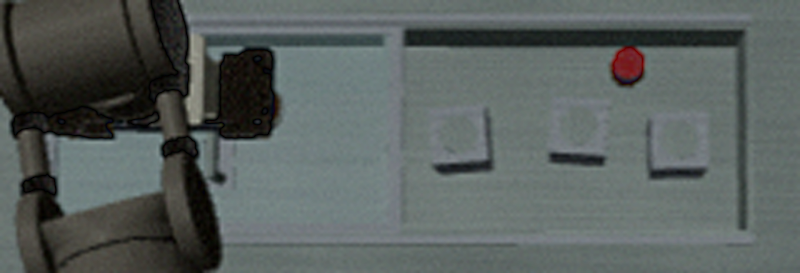

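```bash
python3 - <<'E'
from h import *
import pickle
a=pickle.load(open("c1.pkl","rb"))
v,u=np.mgrid[165:200,203:300]; uv=np.c_[u.ravel(),v.ravel()];P=bydepth(a,uv)
m=((P[:,2]>.08)&(P[:,2]<.125)).reshape(u.shape).astype(np.uint8)
m=cv2.morphologyEx(m,cv2.MORPH_OPEN,np.ones((3,3)))
n,L,st,ce=cv2.connectedComponentsWithStats(m)
for i in range(1,n):
    if st[i,4]<80: continue
    k=(L==i).ravel();Q=onplane(a,uv[k],.101)
    r=cv2.minAreaRect((Q[:,:2]*1000).astype(np.float32)); print(st[i],np.round(Q.mean(0)[:2]*1000,1),[np.round(x,1) for x in r],P[k,2].mean())
# quads by hand from crop
f=lambda l:np.array(l,float)/3.3333+[79.65,139.65]
for q in ([(430,111),(484,107),(491,161),(435,166)],[(553,100),(606,101),(605,157),(550,153)],[(650,114),(707,112),(707,168),(650,169)]):
    Q=onplane(a,f(q),.101)*1000; print(np.round(Q[:,:2]).tolist(),Q.mean(0).round())
    print([round(float(np.degrees(np.arctan2(*(Q[i]-Q[j])[:2]))),1) for i,j in((0,1),(3,2))])
E
```

```text
[ 41   4  18  18 301] [ 540.1 -110.9] [array([ 540.8, -110.6]), array([56.3, 55.7]), np.float64(1.6)] 0.10068318762944785
[  5   6  18  19 296] [529.1   6. ] [array([528.1,   6.4]), array([58.2, 56.9]), np.float64(6.5)] 0.10050182546346192
[ 72   8  17  18 289] [ 528.9 -211.2] [array([ 530.5, -210.9]), array([56.4, 52.5]), np.float64(1.4)] 0.10095861437645418
[[552.0, 34.0], [557.0, -19.0], [504.0, -28.0], [497.0, 27.0]] [527.   3. 101.]
[-6.0, -6.8]
[[566.0, -87.0], [567.0, -139.0], [511.0, -140.0], [513.0, -86.0]] [ 539. -113.  101.]
[-0.6, 2.5]
[[555.0, -183.0], [559.0, -239.0], [503.0, -240.0], [501.0, -184.0]] [ 529. -212.  101.]
[-3.7, -2.7]
```

Tins: 1 at (528,5) mm with yaw about 6°, 2 at (540,-111) with yaw about 0°, and 3 at (530,-211) with yaw about 2.5°. The cover is at its stop. Next I'll move over tin 1.

Emit:
arm_command(
  xyz=[
    [0,-19,0],
    [0,-20,0],
    [0,-20,0],
    [0,-20,0],
    [0,-20,0],
    [0,-20,0],
    [0,-20,0],
    [0,-20,0],
    [0,-20,0],
    [0,-20,0],
    [0,-20,0],
    [0,-14,0],
    [0,0,-20],
    [0,0,0],
  ],
  spin=[-7,-7,-7,-7,-7,-7,-7,-7,-7,-7,-7,-7,-1,0],
)

```text
time: 8.85
tool_pos: [0.527, 0.0048, 0.3913]
tool_rot: [-3.135, -0.002, 1.683]
contact_force: [-0.7, 0.8, -0.4]
opening: 0.0916
grip_force: 0.0
```

Emit:
arm_command(
  xyz=[
    [0,0,-20],
    [0,0,-30],
    [0,0,-30],
    [0,0,-30],
    [0,0,-25],
    [0,0,-15],
    [0,0,0],
    [0,0,0],
  ],
  spin=[0,0,0,0,0,0,0,0],
)

```text
time: 9.65
tool_pos: [0.5278, 0.0055, 0.2449]
tool_rot: [-3.141, -0.0, 1.685]
contact_force: [-1.4, 0.3, 0.6]
opening: 0.0919
grip_force: 0.0
```

Emit:
arm_command(
  xyz=[
    [0,0,0],
    [0,0,0],
    [0,0,0],
    [0,0,0],
    [0,0,0],
    [0,0,0],
    [0,0,0],
    [0,0,0],
  ],
  spin=[0,0,0,0,0,0,0,0],
  jaw=-1,
  squeeze=40,
)

```text
time: 10.45
tool_pos: [0.528, 0.0052, 0.2451]
tool_rot: [3.14, 0.0, 1.684]
contact_force: [2.3, 1.1, 3.2]
opening: 0.0557
grip_force: 40.0
```

Emit:
arm_command(
  xyz=[
    [0,0,5],
    [0,0,10],
    [0,0,15],
    [0,0,12],
    [0,0,8],
    [0,0,0],
    [0,0,0],
    [0,0,0],
    [0,0,0],
  ],
  spin=[0,0,0,0,0,0,0,0,0],
)

```text
time: 11.35
tool_pos: [0.5275, 0.0052, 0.2941]
tool_rot: [-3.14, -0.0, 1.684]
contact_force: [0.1, 0.1, -7.6]
opening: 0.0559
grip_force: 40.0
```

Emit:
arm_command(
  xyz=[
    [0,0,0],
    [0,0,0],
    [0,0,0],
  ],
  spin=[0,0,0],
)

```text
time: 11.65
tool_pos: [0.5277, 0.0052, 0.2946]
tool_rot: [-3.141, -0.0, 1.684]
contact_force: [-0.6, 0.2, -6.8]
opening: 0.0557
grip_force: 40.0
```

```bash
python3 - <<'E'
from h import *
for i in range(4):
    c=read_camera("wrist");s=observe();print(s["contact_force"].round(2) if hasattr(s["contact_force"],"round") else s["contact_force"],np.round(s["joint_efforts"],2))
E
```

```text
[-0.56 -0.16 -7.33] [ -0.   -49.33 -22.9    0.05   0.05   0.  ]
[ 0.79  1.44 -7.47] [ -0.   -49.33 -22.91   0.05   0.05   0.  ]
[-0.37  0.05 -7.69] [ -0.   -49.34 -22.91   0.05   0.05   0.  ]
[ 0.21 -0.29 -6.91] [ -0.   -49.34 -22.91   0.05   0.05   0.  ]
```

Tin 1 weighs about 7.3 N (0.74 kg). I'll set it back gently and weigh the other two, as asked.

Emit:
arm_command(
  xyz=[
    [0,0,-10],
    [0,0,-15],
    [0,0,-12],
    [0,0,-6],
    [0,0,-3],
    [0,0,-2],
    [0,0,-1.5],
    [0,0,0],
  ],
  spin=[0,0,0,0,0,0,0,0],
)

```text
time: 12.65
tool_pos: [0.5278, 0.0052, 0.2454]
tool_rot: [3.141, 0.0, 1.684]
contact_force: [0.3, 0.1, -7.1]
opening: 0.056
grip_force: 40.0
```

Emit:
arm_command(
  xyz=[
    [0,0,-0.5],
    [0,0,-0.5],
    [0,0,0],
    [0,0,0],
  ],
  spin=[0,0,0,0],
)

```text
time: 13.05
tool_pos: [0.5278, 0.0052, 0.2451]
tool_rot: [3.14, 0.0, 1.684]
contact_force: [-2.1, -0.2, 3.9]
opening: 0.0556
grip_force: 40.0
```

Emit:
arm_command(
  xyz=[
    [0,0,0],
    [0,0,0],
    [0,0,0],
    [0,0,0],
    [0,0,0],
    [0,0,10],
    [0,0,25],
    [0,0,25],
    [0,0,10],
    [2,-16,0],
    [2,-25,0],
    [2,-25,0],
    [2,-25,0],
    [2,-20,0],
    [2,-5,0],
    [0,0,0],
    [0,0,0],
  ],
  spin=[0,0,0,0,0,0,0,0,0,-1,-1,-1,-1,-1,-1.4,0,0],
  jaw=1,
)

```text
time: 14.75
tool_pos: [0.5395, -0.1104, 0.3136]
tool_rot: [-3.14, -0.001, 1.572]
contact_force: [0.0, 1.0, 0.7]
opening: 0.0918
grip_force: 0.0
```

Emit:
arm_command(
  xyz=[
    [0,0,-15],
    [0,0,-25],
    [0,0,-20],
    [0,0,-10],
    [0,0,0],
    [0,0,0],
  ],
  spin=[0,0,0,0,0,0],
)

```text
time: 15.35
tool_pos: [0.54, -0.1104, 0.2448]
tool_rot: [3.141, 0.0, 1.573]
contact_force: [0.2, -0.5, 0.4]
opening: 0.0915
grip_force: 0.0
```

Emit:
arm_command(
  xyz=[
    [0,0,0],
    [0,0,0],
    [0,0,0],
    [0,0,0],
    [0,0,0],
    [0,0,0],
    [0,0,0],
    [0,0,0],
  ],
  spin=[0,0,0,0,0,0,0,0],
  jaw=-1,
)

```text
time: 16.15
tool_pos: [0.5398, -0.1108, 0.2444]
tool_rot: [3.141, 0.0, 1.572]
contact_force: [0.4, 0.9, 3.0]
opening: 0.0557
grip_force: 39.7
```

Emit:
arm_command(
  xyz=[
    [0,0,5],
    [0,0,10],
    [0,0,15],
    [0,0,12],
    [0,0,8],
    [0,0,0],
    [0,0,0],
    [0,0,0],
    [0,0,0],
    [0,0,0],
    [0,0,0],
    [0,0,0],
  ],
  spin=[0,0,0,0,0,0,0,0,0,0,0,0],
)

```text
time: 17.35
tool_pos: [0.5397, -0.1108, 0.2941]
tool_rot: [-3.141, -0.0, 1.572]
contact_force: [-0.2, -0.4, -2.1]
opening: 0.0559
grip_force: 39.7
```

Emit:
arm_command(
  xyz=[
    [0,0,-10],
    [0,0,-15],
    [0,0,-12],
    [0,0,-6],
    [0,0,-3],
    [0,0,-2],
    [0,0,-1.5],
    [0,0,-0.5],
    [0,0,0],
  ],
  spin=[0,0,0,0,0,0,0,0,0],
)

```text
time: 18.25
tool_pos: [0.5398, -0.1108, 0.2446]
tool_rot: [3.141, 0.0, 1.572]
contact_force: [0.3, 0.3, -2.2]
opening: 0.0559
grip_force: 39.7
```

Tin 2 is light at about 2.1 N. I'll lower it onto the floor.

Emit:
arm_command(
  xyz=[
    [0,0,-0.5],
    [0,0,-0.5],
    [0,0,0],
    [0,0,0],
  ],
  spin=[0,0,0,0],
)

```text
time: 18.65
tool_pos: [0.5398, -0.1108, 0.2444]
tool_rot: [3.14, 0.0, 1.572]
contact_force: [-2.3, 0.7, 6.2]
opening: 0.0559
grip_force: 39.7
```

Emit:
arm_command(
  xyz=[
    [0,0,0],
    [0,0,0],
    [0,0,0],
    [0,0,0],
    [0,0,0],
    [0,0,10],
    [0,0,25],
    [0,0,25],
    [0,0,10],
    [-2,-12,0],
    [-2,-25,0],
    [-2,-25,0],
    [-2,-23,0],
    [-2,-15,0],
    [0,0,0],
    [0,0,0],
  ],
  spin=[0,0,0,0,0,0,0,0,0,0.5,0.5,0.5,0.5,0.5,0,0],
  jaw=1,
)

```text
time: 20.25
tool_pos: [0.5296, -0.2106, 0.313]
tool_rot: [-3.141, -0.001, 1.615]
contact_force: [0.0, 0.8, 1.1]
opening: 0.0919
grip_force: 0.0
```

Emit:
arm_command(
  xyz=[
    [0,0,-15],
    [0,0,-25],
    [0,0,-20],
    [0,0,-9],
    [0,0,0],
    [0,0,0],
  ],
  spin=[0,0,0,0,0,0],
)

```text
time: 20.85
tool_pos: [0.5301, -0.2105, 0.245]
tool_rot: [3.141, 0.0, 1.616]
contact_force: [0.6, -0.8, -0.7]
opening: 0.0918
grip_force: 0.0
```

Emit:
arm_command(
  xyz=[
    [0,0,0],
    [0,0,0],
    [0,0,0],
    [0,0,0],
    [0,0,0],
    [0,0,0],
    [0,0,0],
    [0,0,0],
  ],
  spin=[0,0,0,0,0,0,0,0],
  jaw=-1,
)

```text
time: 21.65
tool_pos: [0.5297, -0.2108, 0.2444]
tool_rot: [3.141, 0.0, 1.616]
contact_force: [0.6, -0.3, 2.9]
opening: 0.0556
grip_force: 40.0
```

Emit:
arm_command(
  xyz=[
    [0,0,5],
    [0,0,10],
    [0,0,15],
    [0,0,12],
    [0,0,8],
    [0,0,0],
    [0,0,0],
    [0,0,0],
    [0,0,0],
    [0,0,0],
    [0,0,0],
    [0,0,0],
  ],
  spin=[0,0,0,0,0,0,0,0,0,0,0,0],
)

```text
time: 22.85
tool_pos: [0.5297, -0.2108, 0.2941]
tool_rot: [-3.141, -0.0, 1.616]
contact_force: [-1.2, 0.5, -2.6]
opening: 0.0557
grip_force: 40.0
```

Tin 3 is light too, at about 2.6 N. I'll set it down.

Emit:
arm_command(
  xyz=[
    [0,0,-10],
    [0,0,-15],
    [0,0,-12],
    [0,0,-6],
    [0,0,-3],
    [0,0,-2],
    [0,0,-1.5],
    [0,0,-0.5],
    [0,0,-0.5],
    [0,0,-0.5],
    [0,0,0],
    [0,0,0],
  ],
  spin=[0,0,0,0,0,0,0,0,0,0,0,0],
)

```text
time: 24.05
tool_pos: [0.5297, -0.2108, 0.2444]
tool_rot: [3.141, 0.001, 1.616]
contact_force: [-2.1, 0.6, 5.6]
opening: 0.0559
grip_force: 40.0
```

Emit:
arm_command(
  xyz=[
    [0,0,0],
    [0,0,0],
    [0,0,0],
    [0,0,0],
    [0,0,0],
    [0,0,10],
    [0,0,25],
    [0,0,25],
    [0,0,15],
    [-1,15,0],
    [-1,30,0],
    [0,30,0],
    [0,30,0],
    [0,30,0],
    [0,30,0],
    [0,30,0],
    [0,21,0],
    [0,0,0],
    [0,0,0],
  ],
  spin=[0,0,0,0,0,0,0,0,0,0,0.5,0.5,0.5,0.6,0.6,0.6,0.6,0,0],
  jaw=1,
)

```text
time: 25.95
tool_pos: [0.5272, 0.006, 0.3178]
tool_rot: [-3.141, -0.0, 1.685]
contact_force: [-0.6, -0.8, -0.2]
opening: 0.0921
grip_force: 0.0
```

Emit:
arm_command(
  xyz=[
    [0,0,-15],
    [0,0,-25],
    [0,0,-20],
    [0,0,-13],
    [0,0,0],
    [0,0,0],
  ],
  spin=[0,0,0,0,0,0],
)

```text
time: 26.55
tool_pos: [0.5277, 0.0045, 0.2453]
tool_rot: [-3.141, 0.0, 1.683]
contact_force: [0.3, -0.3, -0.4]
opening: 0.0919
grip_force: 0.0
```

Emit:
arm_command(
  xyz=[
    [0,0,0],
    [0,0,0],
    [0,0,0],
    [0,0,0],
    [0,0,0],
    [0,0,0],
    [0,0,0],
    [0,0,0],
  ],
  spin=[0,0,0,0,0,0,0,0],
  jaw=-1,
)

```text
time: 27.35
tool_pos: [0.5279, 0.0052, 0.2455]
tool_rot: [3.141, 0.0, 1.684]
contact_force: [1.6, 1.0, 2.6]
opening: 0.0558
grip_force: 40.0
```

Emit:
arm_command(
  xyz=[
    [0,0,5],
    [0,0,10],
    [0,0,15],
    [0,0,20],
    [0,0,20],
    [0,0,20],
    [0,0,20],
    [0,0,20],
    [0,0,20],
    [0,0,20],
    [0,0,20],
    [0,0,20],
    [0,0,15],
    [0,0,10],
    [0,0,0],
    [0,0,0],
    [0,0,0],
    [0,0,0],
    [0,0,0],
    [0,0,0],
  ],
  spin=[0,0,0,0,0,0,0,0,0,0,0,0,0,0,0,0,0,0,0,0],
)

```text
time: 29.35
tool_pos: [0.5277, 0.0052, 0.4799]
tool_rot: [-3.141, -0.0, 1.684]
contact_force: [-0.1, 0.3, -8.0]
opening: 0.0556
grip_force: 40.0
```

```bash
python3 - <<'E'
from h import *
b=read_camera("scene"); save(b,"e")
s=observe(); print(s["tool_pos"],s["contact_force"],np.abs(s["qvel"]).max())
E
```

```text
[0.52771187 0.00521818 0.48003961] [ 0.4974177  -0.20115999 -7.578418  ] 0.002124271377209765
```

View pics/e.png

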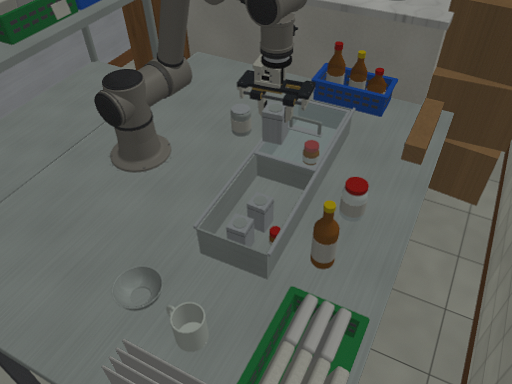

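The held tin (275,125) is upright, the other two stand in the bay at (260,212) and (240,230), and the cover is parked. I'll check the cover position once more before handing in.

```bash
python3 - <<'E'
from h import *
a=read_camera("top"); v,u=np.mgrid[160:205,100:185]; uv=np.c_[u.ravel(),v.ravel()]; P=bydepth(a,uv)
m=(P[:,2]>.145)&(P[:,2]<.175); print(m.sum(), onplane(a,uv[m],.159).mean(0), np.median(P[m],0))
E
```

```text
138 [0.52696385 0.2350504  0.159     ] [0.52697819 0.23435833 0.15851167]
```

```bash
python3 -c "
from cell import *
print(hand_in())"
```

```text
the job is handed in; nothing more can be done
None
```

The job is handed in: the cover is fully open at its stop, tins 2 and 3 (about 2.1 and 2.6 N) are back upright in the bay, and tin 1, the heaviest at about 7.4 N, is held upright and still about 13 cm above the rim.

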